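# Lock the tube carrier onto the mixer's tilted bayonet socket

### The job

Take the green tube carrier by its white hub off its parking ring and lock it into the tilted bayonet socket of the tube mixer: feel for the angle at which its two lugs drop into the notches, press it down against the spring without forcing it, and turn it a quarter turn clockwise (seen from above) to the stop, so that it springs up a little and stays locked by itself. Let go, and leave the tube rack, the culture flask and the tip box where they stand.

Things in the scene. Friction and masses are not known exactly. Their poses are not given: they have to be found in the camera images.
- carrier: Loose green tube carrier, 160 g (x0.7 to 1.3). Origin: centre of the underside of its round steel pilot; z up through the hub. Pilot 32 mm diameter, z 0 to 26, foot tapered to 24 diameter over the lowest 5. Green disc 96 diameter, z 26 to 32. Grip hub above it, lugs on the pilot (see hub and lugs).
- hub (a point): On the carrier's axis, 56 mm above its origin: where to grip. White eight-sided hub, 38 mm across flats, carrier z 32 to 68; flats face carrier x, y and the diagonals. Axes as the carrier's.
- lugs (a point): On the carrier's axis, 9.5 mm above its origin: level of two alike radial lugs, half a turn apart, at carrier +x and -x, out to radius 23 mm, 7 wide, z 7 to 12. The orange stripes on hub top and disc lie along the lugs (x). Half a turn makes no difference. Axes as the carrier's.
- dock: Fixed white parking ring on the bench, outer diameter 76 mm, inner 60, height 30. Origin: centre of its underside. The carrier's disc rests on it, hub up, pilot hanging free inside (carrier origin 4 mm above the bench).
- mixer: Fixed tube mixer, blue base and white sloping top, own x -80 to +110 mm, y -80 to +80, 140 mm high at the rear. Origin on the bench under the centre of the socket's rim, which is 125 mm above it. Own -x is its front, towards the robot.
- port: The mixer's bayonet socket. Origin: centre of the rim of its metal collar (62 mm outer diameter, 26 mm proud of a dark flange); z out along the socket's axis, leaning 30 deg from vertical to the mixer's front; y level. Bore 36 mm. Heights below: carrier origin in this frame: -7 mm lugs standing on the lip, -12 dropped in the notches, -19 or lower free to turn, -15.5 locked.
- lip (a point): Centre of the collar's lip underside, port z -7 mm. The 7 mm lip (r 18 to 25) has two facing entry notches 12 wide (lugs have 0.1 rad play either way), orange dots beside them on the rim. The collar is clamped at an unreported angle: notches along port x turned by -0.4 to +0.4 rad about port z; find by feel, or see the dots.
- plate (a point): Centre of the top of the black spring plate in the bore, port z -12 mm; the pilot's foot presses it. 2.5 N at first touch, 0.9 N more per mm, about 9 N at -19, bottoms at -22. Pressed to -19 or lower, the lugs pass under the lip.
- stop (a point): Same place as lip. From the notches, pressed down, the carrier turns clockwise seen from outside (about port -z) by 90 deg to a solid stop; it cannot turn anticlockwise. Released there, the lugs spring up into pockets 3.5 mm deep: locked. Keep pushing all through the turn; less than 1 N m is needed at the stop, so do not wrench it.
- rack: Bystander: loose green tube rack, 70 x 120 x 75 mm with its tubes; origin at the centre of its underside. Leave it.
- flask: Bystander: loose pink culture flask with an orange cap towards own -x, body 100 x 75 x 36 mm, 130 long with cap; origin at the centre of the body's underside. Leave it.
- tipbox: Bystander: loose clear and yellow pipette tip box, 79 x 119 x 75 mm; origin at the centre of its underside. Leave it.
There are look-alikes about, which are no part of the job. What is shaped like the carrier but black or red is not meant.

How it is judged (in metres and radians):
On the way:
1. the carrier is in the socket, pushed down against the spring until its lugs are under the lip (origin at least 17.5 mm below the rim) (z of carrier in the frame of port between -0.026 and -0.0175 m and distance between carrier and port below 0.026 m and angle between the z axis of carrier and the z axis of port, either way round below 0.15 rad), for 0.1 s.
At the end, for the whole second after the job is handed in: The carrier is locked: released and at rest, held by the spring up in the locking pockets, its origin 13.5 to 17.5 mm below the rim (15.5 when locked; 12 when merely dropped in, 19 or more when not turned to the pockets), within 4 mm of the socket's axis and within 0.1 rad of it (z of carrier in the frame of port between -0.0175 and -0.0135 m and x of carrier in the frame of port between -0.004 and 0.004 m and y of carrier in the frame of port between -0.004 and 0.004 m and angle between the z axis of carrier and the z axis of port, either way round below 0.1 rad and linear speed of carrier below 0.02 m/s); the robot touches nothing.
It fails at once if the carrier is rammed or wrenched against the mixer with more than 150 N (contact force between carrier and mixer above 150 N).
It fails at once if the tube rack is moved more than 25 mm (distance of rack from where it was at the start of the episode above 0.025 m).
It fails at once if the flask is moved more than 25 mm (distance of flask from where it was at the start of the episode above 0.025 m).
It fails at once if the tip box is moved more than 25 mm (distance of tipbox from where it was at the start of the episode above 0.025 m).
It also fails if it takes over 58 s, if anything falls off the work surface, if the arm or the gripper's body presses on something with over 40 N, if the wrist force passes 120 N, or if a joint passes its speed limit or range.

### The arm

A 6-joint arm with a two-finger parallel gripper is mounted at the origin on the work surface. World frame = base frame: x ahead of the robot, y to its left, z up, the work surface at z = 0. Lengths are in mm, angles in rad, forces in N, time in s.
With the tool pointing down it reaches from about 275 to 1000 mm from the base axis. Payload 8.4 kg.
Tool frame: the origin (TCP) lies on the centre line of the jaws, within the pads' length; the fingertips stand 25 mm ahead of it and the grasp point (between the pads) lies 6 mm ahead of it; z points along the fingers, y is the line along which they close (so a half turn about z gives the same grasp; the last joint's range is limited). The gripper opens to 85 mm and grips with 20 to 120 N. Pads are 22 mm wide; open, the fingers measure 114 mm over their backs; the gripper's body (76 mm by 85 mm) begins 54 mm behind the grasp point. The pads swing forward as they close: fully open they stand 13 mm farther back than shut.
Start: joints at [-1.273, 0.353, 1.633, -0, 1.155, -0.002], TCP at [184.579, -597.125, 256.281] pointing down, gripper open.
Joint ranges: [-2.63, 2.63], [-0.92, 2.1], [0.06, 2.66], [-1.3, 4.44], [0, 2.69], [-3.02, 3.02]. Speed limits (rad/s): [2.22, 2.22, 2.79, 3.14, 3.14, 3.14].

### API

Orientations are given as [roll, pitch, yaw] about the fixed x, y, z axes, in that order (R = Rz(yaw) Ry(pitch) Rx(roll)).
In Python, from rig import r gives the robot as it stands.
- The arm moves only by the shell command python3 -m jog 'ROWS' [FORCE]. ROWS is JSON, a list of rows, each a list of 3 entries, a list of its own where there are three numbers: the turn, a rotation vector about the tool's x, y, z in rad, then the shift along the tool's x, y, z in m, then the opening, from -1 (shut) to 1 (fully open). In form: [[[rx, ry, rz], [x, y, z], gripper], ...]. A call has 1 to 12 rows; each row shifts and turns the commanded pose from where the row before left it, along the tool's axes as they then stand; what a row does not reach is not made up. A row lasts 1/10 s, in which the tool goes at most 50 mm and 8.59 degrees, less where a joint would pass 70% of its speed; a pose out of reach is approached as far as the arm can. A call with a gripper value outside its range is refused whole. The fingers move at their own pace and stop on an object; FORCE is the grip in N (left out, the last holds). Time passes only in rows, so rows that do not move let the fingers close. It gives the time, the measured TCP pose, the force, the opening and the grip force at its end, in the units of the state.
- r.sense(): the state, without advancing time (a new reading comes with each control period).
- r.grab_frame(name): name is "side" or "top" or "wrist"; returns the picture (420x560x3 uint8, red, green, blue); there is no depth.
- r.camera_params(name): a dict with "fx", "fy", "cx", "cy" (pixels), "k1" (the pictures are not rectified: a ray, as slopes to the right and down, at radius r is drawn at 1 + k1 r^2 times it, then the intrinsics apply), "rvec" (rotation vector, rad) and "tvec" (3), from world to camera coordinates, as OpenCV has them; the wrist camera has in their place "hand_eye" (4x4, takes a point from camera to tool coordinates, whose origin is the TCP and whose axes are the flange's). Camera axes: x right, y down, z forward; pixel columns grow to the right and rows downward; lengths in mm; the calibration is good to about 2 mm. A picture is of the moment at which its call begins: read the wrist's pose just before it. camera_params takes no time and is no camera call.
- r.sign_off(): hands the job in; it is judged then, once.
The state is a dict: "clock": time; "qpos": joint angles; "qvel": joint speeds; "joint_efforts": joint torques, N m; "eef_pos": TCP position; "tcp_rot": TCP orientation; "contact_force": force on the tool from outside, world axes, zero at the start; "wrist_torque": the same for the moment, N m; "opening": opening from 0.0 (shut) to 1.0 (fully open); "grasp_force": force on a finger pad.
Only numpy, scipy, OpenCV 4.12 (cv2) and the standard library are available. Lean on these libraries where they do the work, as an engineer would, in place of code of your own. Each camera call takes 0.05 s, during which the arm holds its last target. There are 200 camera calls.

## Working session

There is one attempt and no reset: what is moved stays moved. The work goes in short steps, Python scripts to look and compute and a shell command to move; the robot and the scene stay as the last step left them, time stands still between calls to the robot, and variables do not carry over. Pictures are saved under pics/ and viewed, at most 10 in all, crops included, and the job is handed in when it is done.

```bash
ls; mkdir -p pics; python3 - <<'E'
from rig import r
import cv2,numpy as np
s=r.sense();print(s)
for n in("side","top","wrist"):
    f=r.grab_frame(n);cv2.imwrite(f"pics/{n}0.png",f[:,:,::-1]);print(n,r.camera_params(n))
E
```

```text
pics
{'clock': 0.0, 'qpos': array([-1.27339269e+00,  3.53634580e-01,  1.63411905e+00, -9.79377038e-06,
        1.15519682e+00, -2.46144072e-03]), 'qvel': array([ 0.00057469, -0.00039427, -0.00064962, -0.00040978, -0.00060516,
       -0.00084813]), 'joint_efforts': array([-3.97018492e-03, -6.05264711e+01, -3.42080891e+01, -4.34993462e-04,
        9.35057615e-03, -6.86331674e-06]), 'eef_pos': array([ 184.45377071, -596.710033  ,  255.57658475]), 'tcp_rot': array([-3.14023484e+00,  5.61253965e-06,  2.99869038e-01]), 'contact_force': array([-0.32220244, -0.05954653, -0.81931093]), 'wrist_torque': array([-0.03753597, -0.03629122, -0.06452819]), 'grasp_force': 0.0, 'opening': 1.0002581707786822}
side {'fx': 428.336052515552, 'fy': 428.336052515552, 'cx': 284.1654731824885, 'cy': 214.08795023556567, 'k1': -0.007336944808215599, 'rvec': array([ 0.68224048, -2.46154834,  1.31572434]), 'tvec': array([505.19401575, 193.4527805 , 751.37035202])}
top {'fx': 538.273150146929, 'fy': 538.273150146929, 'cx': 276.66464162556395, 'cy': 208.12234002077972, 'k1': -0.06741469879967066, 'rvec': array([ 2.1843691 , -2.15164255,  0.10790567]), 'tvec': array([  64.6704805 ,  551.93750201, 1349.4713284 ])}
wrist {'fx': 302.9279912863524, 'fy': 302.9279912863524, 'cx': 278.18557770266256, 'cy': 208.59436443281447, 'k1': -0.017315096935234742, 'hand_eye': array([[ 3.36504121e-04, -9.55536911e-01, -2.94871325e-01,
         7.55203924e+01],
       [ 9.99999851e-01,  1.94711167e-04,  5.10223786e-04,
         5.94267652e-02],
       [-4.30122921e-04, -2.94871453e-01,  9.55536834e-01,
        -1.17929654e+02],
       [ 0.00000000e+00,  0.00000000e+00,  0.00000000e+00,
         1.00000000e+00]])}
```

View pics/top0.png

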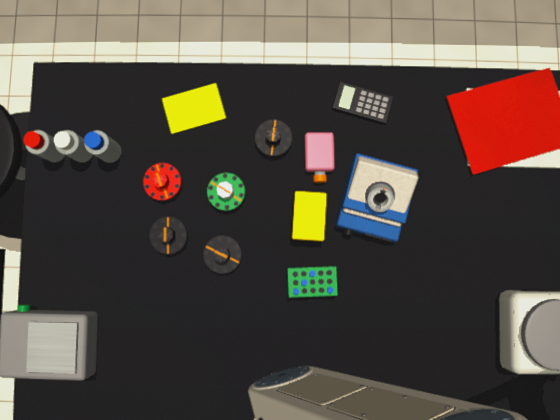

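View pics/side0.png

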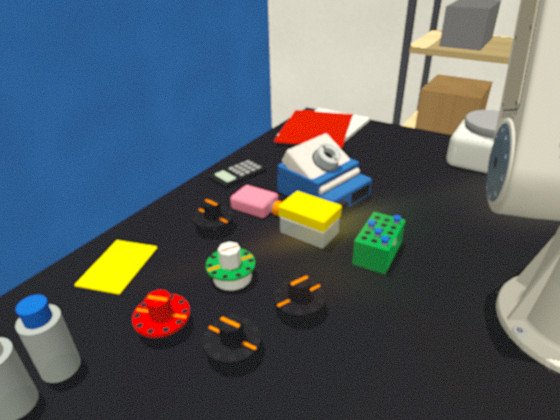

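The top view shows the carrier at about (225,190) and the mixer collar at about (380,197). The rack is at (312,282), the tip box at (309,216) and the flask at (319,152). The side view agrees, with the tip box standing between the carrier and the mixer. I'll localise them coarsely, then look closer with the wrist camera.

```bash
cat > h.py <<'E'
from rig import r
import cv2,numpy as np
from scipy.spatial.transform import Rotation as R
def cam(n,s=None):
    p=r.camera_params(n);K=np.array([[p['fx'],0,p['cx']],[0,p['fy'],p['cy']],[0,0,1]])
    if n!='wrist':
        A=R.from_rotvec(p['rvec']).as_matrix();return K,p['k1'],A.T,-A.T@p['tvec']
    T=np.eye(4);T[:3,:3]=R.from_euler('xyz',s['tcp_rot']).as_matrix();T[:3,3]=s['eef_pos']
    T=T@p['hand_eye'];return K,p['k1'],T[:3,:3],T[:3,3]
def ray(c,uv):
    K,k,A,o=c;q=cv2.undistortPoints(np.array(uv,float).reshape(-1,1,2),K,np.array([k,0,0,0.]))[:,0]
    return o,np.c_[q,np.ones(len(q))]@A.T
def onplane(c,uv,z):
    o,d=ray(c,uv);return o+d*((z-o[2])/d[:,2])[:,None]
def proj(c,P):
    K,k,A,o=c;return cv2.projectPoints(np.array(P,float).reshape(-1,1,3),cv2.Rodrigues(A.T)[0],-A.T@o,K,np.array([k,0,0,0.]))[0][:,0]
def mask(f,lo,hi):
    return cv2.inRange(cv2.cvtColor(f,cv2.COLOR_RGB2HSV),np.array(lo),np.array(hi))
def blobs(m,amin=20):
    n,l,st,c=cv2.connectedComponentsWithStats(m);return [(st[i,4],c[i].round(1),i) for i in range(1,n) if st[i,4]>=amin],l
def shot(n,name):
    s=r.sense();f=r.grab_frame(n);cv2.imwrite(f'pics/{name}.png',f[:,:,::-1]);return s,f,cam(n,s)
E
python3 - <<'E'
from h import *
f=cv2.imread('pics/top0.png')[:,:,::-1].copy();c=cam('top')
print('cam pos',c[3])
m=mask(f,(50,120,60),(75,255,255));b,l=blobs(m,100);print([x[:2] for x in b])
for a,ctr,i in b:
    pts=cv2.findContours((l==i).astype('u1'),0,1)[0][0]
    e=cv2.minEnclosingCircle(pts);print(e,onplane(c,[e[0]],36))
w=onplane(c,[(224.5,189)],72);print('hub',w)
print('collar',onplane(c,[(380,197)],125))
# blue/white mixer corners
m=mask(f,(100,120,60),(125,255,255));b,l=blobs(m,200)
for a,ctr,i in b:print(a,ctr)
cv2.imwrite('pics/crop.png',cv2.resize(f[140:260,190:440],None,fx=3.2,fy=3.2,interpolation=2)[:,:,::-1])
for n,uv,z in(('rack',(312,282),75),('tip',(309,216),75),('flask',(319,152),36)):print(n,onplane(c,[uv],z))
E
```

```text
cam pos [ 410.96676796   68.7543588  1398.66697149]
[(np.int32(698), array([225.9, 192. ])), (np.int32(1094), array([312. , 281.3]))]
((225.57937622070312, 191.24090576171875), 19.392671585083008) [[591.49014294 204.13668883  36.        ]]
((312.06622314453125, 281.87261962890625), 28.178468704223633) [[365.14040411 -18.81916745  36.        ]]
hub [[592.30504769 203.3917427   72.        ]]
collar [[ 571.42303721 -173.72901165  125.        ]]
263 [ 93.  139.9]
1813 [369.8 212.2]
rack [[366.14066259 -16.15405632  75.        ]]
tip [[527.76912862  -7.26178067  75.        ]]
flask [[696.97391624 -33.81890815  36.        ]]
```

View pics/crop.png

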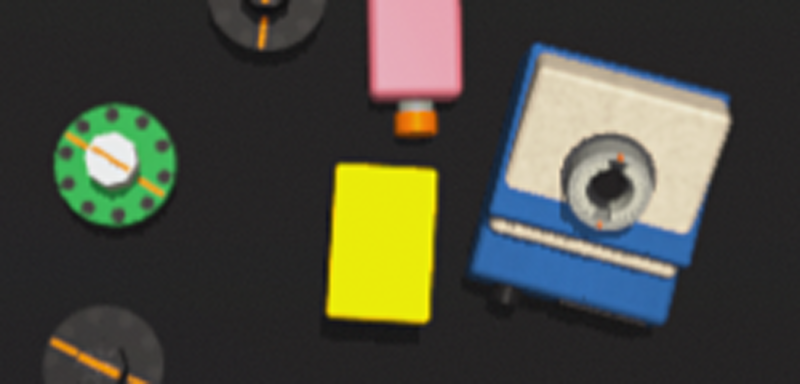

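The crop shows the carrier stripe from (65,135) to (160,195) and the collar at (610,185). The orange dots are at (619,158) and (599,224), so they lie roughly along the mixer's fore-aft axis. Next is a wrist look at the collar.

```bash
python3 -m jog '[[[0,0,0],[0.04,-0.029,-0.003],1],[[0,0,0],[0.04,-0.029,-0.003],1],[[0,0,0],[0.04,-0.029,-0.003],1],[[0,0,0],[0.04,-0.029,-0.003],1],[[0,0,0],[0.04,-0.029,-0.003],1],[[0,0,0],[0.04,-0.029,-0.003],1],[[0,0,0],[0.04,-0.029,-0.003],1],[[0,0,0],[0.04,-0.029,-0.003],1],[[0,0,0],[0.04,-0.029,-0.003],1],[[0,0,0],[0.04,-0.029,-0.003],1],[[0,0,0],[0.04,-0.029,-0.003],1],[[0,0,0],[0.04,-0.029,-0.003],1]]'
python3 -m jog '[[[0,0,0],[0,0,0],1],[[0,0,0],[0,0,0],1]]'
python3 - <<'E'
from h import *
s,f,c=shot('wrist','w1');print(s['eef_pos'],s['tcp_rot'],s['qpos'])
m=mask(f,(3,130,120),(20,255,255));print([x[:2] for x in blobs(m,6)[0]])
cv2.imwrite('pics/w1b.png',cv2.resize(f,(800,600))[:,:,::-1])
E
```

```text
clock: 1.35
eef_pos: [541.2, -120.9, 292.4]
tcp_rot: [3.142, 0.0, 0.3]
contact_force: [0.8, 0.0, -0.1]
opening: 0.999
grasp_force: 0.0
clock: 1.55
eef_pos: [540.6, -121.8, 291.9]
tcp_rot: [-3.141, 0.001, 0.303]
contact_force: [-1.0, -0.1, 0.2]
opening: 1.004
grasp_force: 0.0
[ 540.62221163 -121.8018126   291.89017937] [-3.14140537e+00  8.46792633e-04  3.02539848e-01] [-2.24154842e-01  2.09930217e-01  1.74628110e+00 -2.84544659e-04
  1.18620753e+00  1.04420858e+00]
[(np.int32(83), array([40., 74.])), (np.int32(449), array([232.8,  82.3])), (np.int32(13), array([355.4, 167.6])), (np.int32(84), array([ 29.8, 198.4])), (np.int32(7), array([322. , 203.7]))]
```

View pics/w1b.png

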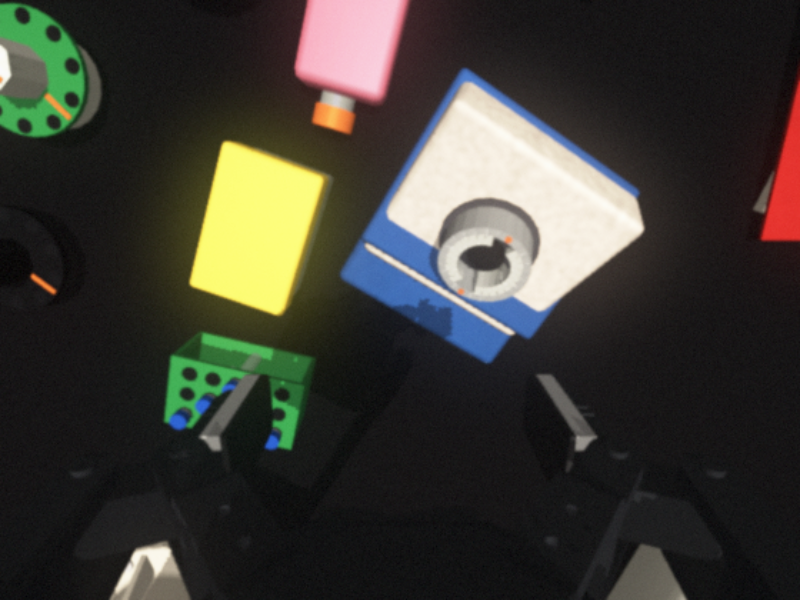

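The wrist view, scaled to 800 px, shows the collar rim centre at about (485,262). The dots are at (508,240) and (460,291), and the mixer's level white stripe runs from (365,245) to (513,332). I'll compute the yaw from level edges and triangulate the dots with the top view.

```bash
python3 - <<'E'
from h import *
from scipy.optimize import least_squares
s=dict(eef_pos=np.array([540.62,-121.80,291.89]),tcp_rot=np.array([-3.141405,.000847,.30254]))
cw=cam('wrist',s);ct=cam('top');fw=cv2.imread('pics/w1.png')[:,:,::-1].copy();ft=cv2.imread('pics/top0.png')[:,:,::-1].copy()
def ldir(c,pts):
    P=onplane(c,pts,100.)[:,:2];v=cv2.fitLine(P.astype('f4'),cv2.DIST_HUBER,0,.01,.01)[:2,0];return np.degrees(np.arctan2(v[1],v[0])),len(P)
for n,f,c in(('w',fw,cw),('t',ft,ct)):
    m=mask(f,(5,0,90),(35,90,255))
    for a,ct_,i in (bl:=blobs(m,25))[0]:
        ys,xs=np.nonzero(bl[1]==i);P=np.c_[xs,ys].astype(float)
        rc=cv2.minAreaRect(P.astype('f4'))
        if max(rc[1])>5*min(rc[1]):print(n,a,ct_,rc[1],ldir(c,P))
    if n=='t':
      mm=mask(f,(3,100,100),(25,255,255));mm[:,:365]=0;mm[:,400:]=0;mm[:180]=0;mm[220:]=0
      ys,xs=np.nonzero(mm);print([(x,y,f[y,x]) for x,y in zip(xs,ys)])
# dots
mm=mask(fw,(3,90,90),(25,255,255));D=[]
for (x0,y0) in((355,168),(322,204)):
    w=np.zeros_like(mm);w[y0-6:y0+7,x0-6:x0+7]=mm[y0-6:y0+7,x0-6:x0+7];ys,xs=np.nonzero(w);D.append((xs.mean(),ys.mean()))
print(D)
T=[(383.4,189.4),(377.2,210)]
for d,t in zip(D,T):
    o1,a=ray(cw,[d]);o2,b=ray(ct,[t]);A=np.c_[a[0],-b[0]];k=np.linalg.lstsq(A,o2-o1,rcond=None)[0]
    print('dot',o1+a[0]*k[0],o2+b[0]*k[1])
for be in(-.24,-.27,-.3,-.33):
    n=R.from_euler('zy',[be,-np.pi/6]).as_matrix()
    def P3(c,uv,O):
        o,d=ray(c,uv);return o+d*(((O-o)@n[:,2])/(d@n[:,2]))[:,None]
    for nm,c,uv in(('w',cw,D),('t',ct,T)):
        O=np.array([571,-174,125.])
        for _ in range(30):
            q=P3(c,uv,O).mean(0);O=O+np.r_[(q-O)[:2],0]
            # keep on z=125: slide along plane
            o,d=ray(c,[proj(c,q)[0]]);O=(o+d*((125-o[2])/d[:,2])[:,None])[0]
        Q=(P3(c,uv,O)-O)@n;v=Q[0]-Q[1];print(be,nm,O.round(1),'r',np.linalg.norm(v)/2,'a',np.arctan2(v[1],v[0]))
E
```

```text
w 462 [306.5 202. ] (121.24949645996094, 4.115965843200684) (np.float32(75.72767), 462)
t 230 [371.6 216.9] (59.19968032836914, 3.8624632358551025) (np.float32(75.65891), 230)
[(np.int64(383), np.int64(188), array([190, 125,  85], dtype=uint8)), (np.int64(384), np.int64(188), array([197, 138, 102], dtype=uint8)), (np.int64(383), np.int64(189), array([196, 107,  54], dtype=uint8)), (np.int64(384), np.int64(189), array([216, 127,  77], dtype=uint8)), (np.int64(383), np.int64(190), array([130,  90,  65], dtype=uint8)), (np.int64(384), np.int64(190), array([158, 110,  81], dtype=uint8)), (np.int64(377), np.int64(209), array([209, 144, 105], dtype=uint8)), (np.int64(377), np.int64(210), array([216, 125,  74], dtype=uint8))]
[(np.float64(355.3), np.float64(167.7)), (np.float64(322.2857142857143), np.float64(203.5))]
dot [ 589.53384906 -181.80486957  129.90271011] [ 589.21208196 -181.06862519  129.71256597]
dot [ 542.01324698 -169.92671991  105.33591684] [ 542.09373354 -170.50070024  105.45026864]
-0.24 w [ 566.8 -173.9  125. ] r 27.55459658468833 a 0.043341729487543716
-0.24 t [ 564.7 -174.4  125. ] r 27.315496918024152 a 0.056199319540664296
-0.27 w [ 566.8 -173.9  125. ] r 27.55459658468833 a 0.07334172948754364
-0.27 t [ 564.7 -174.4  125. ] r 27.31549691802415 a 0.08619931954066426
-0.3 w [ 566.8 -173.9  125. ] r 27.554596584688326 a 0.10334172948754371
-0.3 t [ 564.7 -174.4  125. ] r 27.31549691802415 a 0.11619931954066427
-0.33 w [ 566.8 -173.9  125. ] r 27.554596584688326 a 0.13334172948754375
-0.33 t [ 564.7 -174.4  125. ] r 27.315496918024152 a 0.14619931954066434
```

```bash
python3 - <<'E'
from h import *
s=dict(eef_pos=np.array([540.62,-121.80,291.89]),tcp_rot=np.array([-3.141405,.000847,.30254]))
cw=cam('wrist',s);ct=cam('top')
D=[(355.3,167.65),(322.2,203.6)];T=[(383.5,189.),(377.1,209.7)]
n=R.from_euler('ZY',[-.25,-np.pi/6]).as_matrix()
for nm,c,uv in(('w',cw,D),('t',ct,T)):
    O=np.array([571,-174,125.])
    for _ in range(40):
        o,d=ray(c,uv);P=o+d*(((O-o)@n[:,2])/(d@n[:,2]))[:,None]
        O=O+P.mean(0)-O; o1=c[3];O=o1+(O-o1)*(125-o1[2])/(O[2]-o1[2])
    Q=(P-O)@n;v=Q[0]-Q[1];print(nm,O.round(1),'r',np.linalg.norm(v)/2,'a',np.arctan2(v[1],v[0]))
# carrier in top: stripe angle
f=cv2.imread('pics/top0.png')[:,:,::-1].copy()
m=mask(f,(8,120,120),(28,255,255));w=np.zeros_like(m);w[170:215,203:248]=m[170:215,203:248]
ys,xs=np.nonzero(w);k=(np.hypot(xs-225,ys-190)>11);print(k.sum())
P=onplane(ct,np.c_[xs,ys][k],36)[:,:2];v=cv2.fitLine(P.astype('f4'),2,0,.01,.01)[:2,0];print('stripe',np.arctan2(v[1],v[0]))
E
```

```text
w [ 566.8 -173.8  125. ] r 27.872034886163924 a 0.02521577257787828
t [ 565.6 -174.4  125. ] r 27.590115336109047 a 0.027852512210690364
22
stripe 1.0298519
```

```bash
python3 -m jog '[[[0,0,0],[0.0146,-0.0296,0.006],1],[[0,0,0],[0.0146,-0.0296,0.006],1],[[0,0,0],[0.0146,-0.0296,0.006],1],[[0,0,0],[0.0146,-0.0296,0.006],1],[[0,0,0],[0.0146,-0.0296,0.006],1],[[0,0,0],[0.0146,-0.0296,0.006],1],[[0,0,0],[0.0146,-0.0296,0.006],1],[[0,0,0],[0.0146,-0.0296,0.006],1],[[0,0,0],[0.0146,-0.0296,0.006],1],[[0,0,0],[0.0146,-0.0296,0.006],1],[[0,0,0.0575],[0,0,0],1],[[0,0,0],[0,0,0],1]]'
python3 - <<'E'
from h import *
s,f,c=shot('wrist','w2');print(s['eef_pos'],s['tcp_rot'],s['qpos'])
g=mask(f,(45,80,50),(80,255,255));b,l=blobs(g,500)
ps=np.vstack(cv2.findContours(((l==max(b,key=lambda x:x[0])[2])).astype('u1'),0,1)[0])
h=cv2.convexHull(ps)[:,0].astype(float);W=onplane(c,h,36)[:,:2];print('disc',cv2.minEnclosingCircle(W.astype('f4')))
m=mask(f,(5,120,110),(25,255,255))
for a,ct,i in (bl:=blobs(m,15))[0]:
    ys,xs=np.nonzero(bl[1]==i);print(a,ct,[onplane(c,[ct],z)[0].round(1) for z in(36,72)])
cv2.imwrite('pics/w2b.png',cv2.resize(f,(800,600))[:,:,::-1])
E
```

```text
clock: 2.8
eef_pos: [592.3, 202.1, 231.7]
tcp_rot: [3.141, 0.001, 0.241]
contact_force: [0.3, 0.3, 0.6]
opening: 1.003
grasp_force: 0.0
[592.25477861 202.11197951 231.72717372] [3.14116297e+00 1.20191300e-03 2.41001569e-01] [ 3.26634354e-01  3.78045987e-01  1.65441953e+00 -3.63122748e-04
  1.11036142e+00  1.65659040e+00]
disc ((593.2560424804688, 204.4839630126953), 49.26752853393555)
174 [447.3  37.3] [array([771.2,  83.7,  36. ]), array([759.1,  99.3,  72. ])]
371 [450.4  70.4] [array([745.4,  69.6,  36. ]), array([736.2,  86.9,  72. ])]
158 [114.   91.3] [array([649.4, 380.6,  36. ]), array([651.3, 362.1,  72. ])]
162 [414.4 110.9] [array([702. ,  89.9,  36. ]), array([697.8, 104.8,  72. ])]
304 [102.9 127.9] [array([611.9, 388.5,  36. ]), array([618.1, 369.1,  72. ])]
136 [130.6 160.3] [array([585.8, 357.8,  36. ]), array([595., 342.,  72.])]
65 [252.8 166.1] [array([610. , 233.3,  36. ]), array([616.4, 231.8,  72. ])]
53 [275.8 197.2] [array([583.2, 202.2,  36. ]), array([592.7, 204.3,  72. ])]
583 [489.3 202.9] [array([632.5, -24.7,  36. ]), array([636.4,   3.4,  72. ])]
58 [301.  212.5] [array([573.1, 171.5,  36. ]), array([583.7, 177.1,  72. ])]
132 [131.3 224.6] [array([514.7, 350. ,  36. ]), array([532. , 335.1,  72. ])]
1174 [441.5 256.8] [array([560. ,   0.9,  36. ]), array([572.1,  26.1,  72. ])]
229 [113.4 266.9] [array([457.2, 365.2,  36. ]), array([481.1, 348.6,  72. ])]
53 [127.6 282.7] [array([440.3, 347.2,  36. ]), array([466.1, 332.6,  72. ])]
83 [217.5 295.3] [array([449.1, 241.1,  36. ]), array([474. , 238.7,  72. ])]
96 [263.  325.3] [array([420.5, 178.8,  36. ]), array([448.7, 183.6,  72. ])]
197 [236.8 330.5] [array([405.2, 208.7,  36. ]), array([435.1, 210. ,  72. ])]
```

View pics/w2b.png

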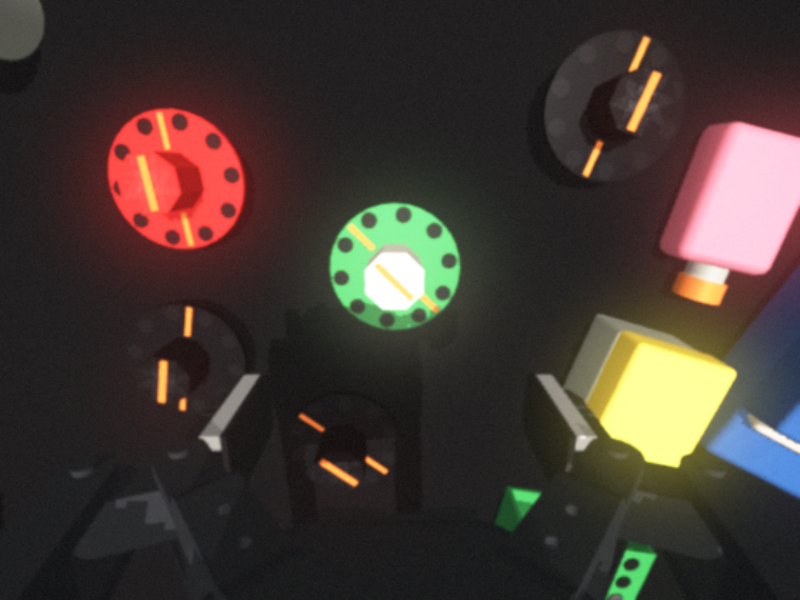

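The close-up shows the green carrier with its white hub centred at (394,280) between the open fingers and nothing in the way. Lug heading is 1.032, disc centre (593, 204.4). I'll descend and grip.

```bash
python3 -m jog '[[[0,0,-0.006],[0.001,-0.002,0.027],1],[[0,0,0],[0,0,0.027],1],[[0,0,0],[0,0,0.027],1],[[0,0,0],[0,0,0.027],1],[[0,0,0],[0,0,0.027],1],[[0,0,0],[0,0,0.02],1],[[0,0,0],[0,0,0.01],1],[[0,0,0],[0,0,0],1],[[0,0,0],[0,0,0],1]]' 60
python3 -m jog '[[[0,0,0],[0,0,0],-1],[[0,0,0],[0,0,0],-1],[[0,0,0],[0,0,0],-1],[[0,0,0],[0,0,0],-1],[[0,0,0],[0,0,0],-1],[[0,0,0],[0,0,0],-1],[[0,0,0],[0,0,0],-1],[[0,0,0],[0,0,0],-1]]' 60
```

```text
clock: 3.75
eef_pos: [593.6, 204.7, 68.2]
tcp_rot: [-3.142, -0.001, 0.248]
contact_force: [-0.9, 0.5, 1.0]
opening: 0.999
grasp_force: 0.0
clock: 4.55
eef_pos: [593.5, 205.5, 68.2]
tcp_rot: [-3.141, -0.001, 0.248]
contact_force: [-1.1, -0.5, 5.6]
opening: 0.437
grasp_force: 61.0
```

```bash
python3 -m jog '[[[0,0,0],[0,0,-0.02],-1],[[0,0,0],[0,0,-0.03],-1],[[0,0,0],[0,0,-0.04],-1],[[0,0,0],[0,0,-0.04],-1],[[0,0,0],[0,0,-0.03],-1],[[0,0,0],[0,0,-0.017],-1],[[0,0,0],[0,0,0],-1]]'
python3 -m jog '[[[0,0,0],[-0.015,0.0273,0],-1],[[0,0,0],[-0.015,0.0273,0],-1],[[0,0,0],[-0.015,0.0273,0],-1],[[0,0,0],[-0.015,0.0273,0],-1],[[0,0,0],[-0.015,0.0273,0],-1],[[0,0,0],[-0.015,0.0273,0],-1],[[0,0,0],[-0.015,0.0273,0],-1],[[0,0,0],[-0.015,0.0273,0],-1],[[0,0,0],[-0.015,0.0273,0],-1],[[0,0,0],[-0.015,0.0273,0],-1],[[0,0,0],[-0.015,0.0273,0],-1],[[0,0,0],[-0.015,0.0273,0],-1]]'
cat >> h.py <<'E'
O=np.array([566.3,-174,125.]);N=R.from_euler('ZY',[-.25,-np.pi/6]).as_matrix()
def target(th,h,dx=0,dy=0,L=64.):
    X=N@[np.cos(th),np.sin(th),0];Z=-N[:,2];return np.c_[X,np.cross(Z,X),Z],O+N@[dx,dy,h+L]
def step(s,th,h,**k):
    A=R.from_euler('xyz',s['tcp_rot']).as_matrix();B,p=target(th,h,**k)
    print('rotvec',R.from_matrix(A.T@B).as_rotvec().round(4),'shift in target axes(mm)',(B.T@(p-s['eef_pos'])).round(1),'in now axes',(A.T@(p-s['eef_pos'])).round(1))
def where(s,L=64.):
    A=R.from_euler('xyz',s['tcp_rot']).as_matrix();P=N.T@(s['eef_pos']+A[:,2]*L-O);x=N.T@A[:,0]
    print('carrier in port',P.round(1),'theta',np.arctan2(x[1],x[0]).round(4),'tilt',np.arccos(-(N.T@A[:,2])[2]).round(3),'F port',(N.T@s['contact_force']).round(1),'M port',(N.T@s['wrist_torque']).round(2),s['grasp_force'],s['clock'],s['qpos'][[3,4,5]].round(2))
E
python3 -c "
from h import *
s=r.sense();print(s);step(s,2.384,75)"
```

```text
clock: 5.25
eef_pos: [594.1, 205.7, 247.1]
tcp_rot: [-3.141, -0.005, 0.249]
contact_force: [-0.6, -0.3, -2.8]
opening: 0.432
grasp_force: 60.4
clock: 6.45
eef_pos: [497.7, -157.5, 242.7]
tcp_rot: [-3.14, 0.002, 0.248]
contact_force: [-0.1, -0.2, -1.7]
opening: 0.434
grasp_force: 60.7
{'clock': 6.45, 'qpos': array([-3.09289218e-01,  2.08787173e-01,  1.86465746e+00,  2.56871718e-05,
        1.07041355e+00,  1.01306057e+00]), 'qvel': array([-5.94713639e-01,  1.20270150e-02, -1.97982445e-02,  4.98137779e-04,
       -1.11925766e-04, -5.91869431e-01]), 'joint_efforts': array([ 4.76021558e+00, -4.98436296e+01, -3.23053336e+01, -7.22398516e-03,
        1.64646087e-01,  9.86327156e-01]), 'eef_pos': array([ 497.69949999, -157.45463626,  242.67125635]), 'tcp_rot': array([-3.14037448e+00,  1.91028832e-03,  2.48435357e-01]), 'contact_force': array([-0.0937668 , -0.2257485 , -1.65517128]), 'wrist_torque': array([-0.00731643, -0.02043791,  0.02248566]), 'grasp_force': 60.688294088467956, 'opening': 0.43409699759463555}
rotvec [-0.6057  0.0787 -1.8362] shift in target axes(mm) [-1.   2.2 -1.8] in now axes [ 1.4 -0.3 -2.7]
```

```bash
python3 -m jog '[[[-0.0433,0.0056,-0.1312],[0,0,0],-1],[[-0.0433,0.0056,-0.1312],[0,0,0],-1],[[-0.0433,0.0056,-0.1312],[0,0,0],-1],[[-0.0433,0.0056,-0.1312],[0,0,0],-1],[[-0.0433,0.0056,-0.1312],[0,0,0],-1],[[-0.0433,0.0056,-0.1312],[0,0,0],-1],[[-0.0433,0.0056,-0.1312],[0,0,0],-1],[[-0.0433,0.0056,-0.1312],[0,0,0],-1],[[-0.0433,0.0056,-0.1312],[0,0,0],-1],[[-0.0433,0.0056,-0.1312],[0,0,0],-1],[[-0.0433,0.0056,-0.1312],[0,0,0],-1],[[-0.0433,0.0056,-0.1312],[0,0,0],-1]]' 
python3 -m jog '[[[-0.0433,0.0056,-0.1312],[0,0,0],-1],[[-0.0433,0.0056,-0.1312],[0,0,0],-1],[[0,0,0],[0,0,0],-1],[[0,0,0],[0,0,0],-1],[[0,0,0],[0,0,0],-1]]' 
python3 -c "
from h import *
s,f,c=shot('wrist','w3');step(s,2.384,75);step(s,2.384,12);where(s)
t=shot('top','t3')
cv2.imwrite('pics/w3b.png',np.hstack([f[:,:,::-1],cv2.resize(t[1][110:290,300:460],(373,420))[:,:,::-1]])[:, :933][:, ::1])
im=cv2.imread('pics/w3b.png');cv2.imwrite('pics/w3b.png',cv2.resize(im,(800,360)))"
```

```text
clock: 7.65
eef_pos: [497.8, -156.0, 242.5]
tcp_rot: [2.766, 0.288, 1.806]
contact_force: [1.2, 0.2, -2.1]
opening: 0.434
grasp_force: 60.9
clock: 8.15
eef_pos: [498.8, -156.2, 243.7]
tcp_rot: [2.761, 0.36, 2.027]
contact_force: [0.5, 0.5, -2.1]
opening: 0.435
grasp_force: 60.9
rotvec [-0.01    0.0012 -0.0348] shift in target axes(mm) [-1.2  0.3 -1.3] in now axes [-1.2  0.4 -1.3]
rotvec [-0.01    0.0012 -0.0348] shift in target axes(mm) [-1.2  0.3 61.7] in now axes [-1.1  1.  61.6]
carrier in port [-1.5  0.  73.7] theta 2.3492 tilt 0.01 F port [-0.8  0.6 -2. ] M port [-0.01  0.47  0.01] 60.948632676154375 8.15 [ 0.07  0.41 -0.91]
```

View pics/w3b.png

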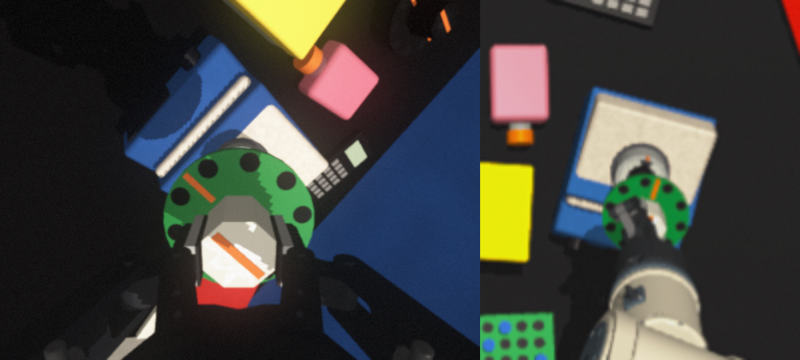

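The carrier is held and tilted in line with the collar, with its stripe (235,255) along the mixer's fore-aft axis. I'll correct the rest and advance.

```bash
python3 -m jog '[[[-0.01,0.001,-0.035],[0,0,0],-1],[[0,0,0],[-0.001,0,0.015],-1],[[0,0,0],[0,0,0.02],-1],[[0,0,0],[0,0,0.016],-1],[[0,0,0],[0,0,0.01],-1],[[0,0,0],[0,0,0],-1],[[0,0,0],[0,0,0],-1]]' >/dev/null
python3 -c "
from h import *
s=r.sense();where(s);step(s,2.384,0)"
python3 -m jog '[[[0,0,0],[0,0,0.004],-1],[[0,0,0],[0,0,0.004],-1],[[0,0,0],[0,0,0.004],-1],[[0,0,0],[0,0,0.003],-1],[[0,0,0],[0,0,0],-1],[[0,0,0],[0,0,0],-1]]'
python3 -c "
from h import *
s=r.sense();where(s);step(s,2.384,-7)"
```

```text
carrier in port [ 0.1  0.  13.1] theta 2.3876 tilt 0.001 F port [-1.1  0.4 -1.5] M port [-0.03  0.42  0.02] 60.87144607678056 8.95 [ 0.15  0.27 -1.02]
rotvec [0.001  0.0003 0.0036] shift in target axes(mm) [ 0.  -0.  13.1] in now axes [ 0.  -0.  13.1]
clock: 9.55
eef_pos: [536.3, -166.5, 178.6]
tcp_rot: [2.764, 0.374, 2.066]
contact_force: [0.3, -0.0, -1.4]
opening: 0.436
grasp_force: 60.9
carrier in port [ 0.1 -0.1 -2.1] theta 2.3878 tilt 0.001 F port [-0.5  0.1 -1.4] M port [-0.    0.42 -0.  ] 60.89564829133451 9.55 [ 0.16  0.24 -1.04]
rotvec [0.001  0.0005 0.0038] shift in target axes(mm) [0.1 0.1 4.9] in now axes [0.1 0.1 4.9]
```

```bash
python3 -m jog '[[[0,0,0],[0,0,0.001],-1],[[0,0,0],[0,0,0.001],-1],[[0,0,0],[0,0,0.001],-1],[[0,0,0],[0,0,0.001],-1],[[0,0,0],[0,0,0.001],-1],[[0,0,0],[0,0,0.001],-1],[[0,0,0],[0,0,0],-1]]'>/dev/null
python3 -c "
from h import *
s=r.sense();where(s)"
python3 -m jog '[[[0,0,0],[0,0,0.001],-1],[[0,0,0],[0,0,0.001],-1],[[0,0,0],[0,0,0],-1]]'>/dev/null
python3 -c "
from h import *
s=r.sense();where(s)"
```

```text
carrier in port [ 0.1 -0.1 -8.1] theta 2.3878 tilt 0.001 F port [-1.2 -0.6 -1.7] M port [0.05 0.4  0.  ] 60.89530692435801 10.25 [ 0.17  0.23 -1.05]
carrier in port [  0.1  -0.2 -10.1] theta 2.3878 tilt 0.001 F port [-1.8 -0.4 -2.3] M port [-0.04  0.39 -0.04] 60.89670019224286 10.55 [ 0.17  0.22 -1.05]
```

```bash
python3 -m jog '[[[0,0,0],[0,0,0.001],-1],[[0,0,0],[0,0,0.001],-1],[[0,0,0],[0,0,0],-1]]'>/dev/null
python3 -c "
from h import *
s=r.sense();where(s)"
python3 -m jog '[[[0,0,0],[0,0,0.001],-1],[[0,0,0],[0,0,0.001],-1],[[0,0,0],[0,0,0],-1]]'>/dev/null
python3 -c "
from h import *
s=r.sense();where(s)"
python3 -m jog '[[[0,0,0],[0,0,0.001],-1],[[0,0,0],[0,0,0.001],-1],[[0,0,0],[0,0,0],-1]]'>/dev/null
python3 -c "
from h import *
s=r.sense();where(s)"
```

```text
carrier in port [  0.2  -0.1 -12.1] theta 2.3879 tilt 0.001 F port [-2.4 -0.6 -1.4] M port [-0.04  0.44 -0.03] 61.13106035627425 10.85 [ 0.17  0.22 -1.05]
carrier in port [  0.3  -0.1 -14. ] theta 2.3878 tilt 0.002 F port [-2.1 -0.   1.4] M port [ 0.01  0.41 -0.06] 61.33665072731674 11.15 [ 0.18  0.21 -1.05]
carrier in port [  0.3  -0.1 -16. ] theta 2.3878 tilt 0.002 F port [-1.6  0.3  4.3] M port [-0.07  0.47 -0.01] 61.54392815195024 11.45 [ 0.18  0.21 -1.06]
```

```bash
python3 -m jog '[[[0,0,0],[0,0,0.001],-1],[[0,0,0],[0,0,0.001],-1],[[0,0,0],[0,0,0.001],-1],[[0,0,0],[0,0,0],-1]]'>/dev/null
python3 -c "
from h import *
s=r.sense();where(s)"
python3 -m jog '[[[0,0,0],[0,0,0.001],-1],[[0,0,0],[0,0,0.0005],-1],[[0,0,0],[0,0,0],-1],[[0,0,0],[0,0,0],-1]]'>/dev/null
python3 -c "
from h import *
s=r.sense();where(s)"
```

```text
carrier in port [  0.3  -0.1 -19.1] theta 2.3879 tilt 0.002 F port [-1.9  0.6  6.6] M port [ 0.02  0.52 -0.06] 61.8450487498194 11.85 [ 0.18  0.2  -1.06]
carrier in port [  0.3  -0.1 -20.4] theta 2.3878 tilt 0.002 F port [-1.2  0.3  7.5] M port [-0.1   0.56  0.12] 61.9858742505312 12.25 [ 0.19  0.2  -1.06]
```

The lugs are in the notches and the spring is pressed to about -20. I'll start turning clockwise (+z of the tool).

```bash
python3 -m jog '[[[0,0,0.05],[0,0,0.0002],-1],[[0,0,0.05],[0,0,0.0002],-1],[[0,0,0.05],[0,0,0],-1],[[0,0,0.05],[0,0,0],-1],[[0,0,0],[0,0,0],-1]]'>/dev/null
python3 -c "
from h import *
s=r.sense();where(s)"
python3 -m jog '[[[0,0,0.05],[0,0,0],-1],[[0,0,0.05],[0,0,0],-1],[[0,0,0.05],[0,0,0],-1],[[0,0,0.05],[0,0,0],-1],[[0,0,0],[0,0,0],-1]]'>/dev/null
python3 -c "
from h import *
s=r.sense();where(s)"
```

```text
carrier in port [  0.4  -0.1 -20.8] theta 2.1862 tilt 0.002 F port [-0.4 -0.5  7.6] M port [ 0.05  0.48 -0.02] 62.163308607414365 12.75 [ 0.19  0.2  -0.86]
carrier in port [  0.5  -0.1 -20.8] theta 1.986 tilt 0.002 F port [-0.  -0.3  8.7] M port [ 0.01  0.41 -0.  ] 62.171541256830096 13.25 [ 0.19  0.2  -0.66]
```

```bash
python3 -m jog '[[[0,0,0.08],[0,0,0],-1],[[0,0,0.08],[0,0,0],-1],[[0,0,0.08],[0,0,0],-1],[[0,0,0.08],[0,0,0],-1],[[0,0,0.08],[0,0,0],-1],[[0,0,0.08],[0,0,0],-1],[[0,0,0.08],[0,0,0],-1],[[0,0,0.08],[0,0,0],-1],[[0,0,0.08],[0,0,0],-1],[[0,0,0.08],[0,0,0],-1],[[0,0,0.08],[0,0,0],-1],[[0,0,0],[0,0,0],-1]]'>/dev/null
python3 -c "
from h import *
s=r.sense();where(s)"
python3 -m jog '[[[0,0,0.04],[0,0,0],-1],[[0,0,0.04],[0,0,0],-1],[[0,0,0.04],[0,0,0],-1],[[0,0,0],[0,0,0],-1]]'>/dev/null
python3 -c "
from h import *
s=r.sense();where(s)"
python3 -m jog '[[[0,0,0.03],[0,0,0],-1],[[0,0,0.03],[0,0,0],-1],[[0,0,0],[0,0,0],-1]]'>/dev/null
python3 -c "
from h import *
s=r.sense();where(s)"
```

```text
carrier in port [  0.5  -0.1 -20.8] theta 1.105 tilt 0.002 F port [-0.6 -0.2  7.5] M port [ 0.02  0.38 -0.06] 62.17594753950834 14.45 [0.19 0.2  0.22]
carrier in port [  0.6  -0.1 -20.8] theta 0.9865 tilt 0.002 F port [-1.1  0.9  9.4] M port [ 0.03  0.49 -0.06] 62.17183887027204 14.85 [0.19 0.2  0.34]
carrier in port [  0.6  -0.1 -20.8] theta 0.9268 tilt 0.002 F port [-1.1  0.8  7.7] M port [ 0.01  0.51 -0.02] 62.17096533626318 15.15 [0.19 0.2  0.4 ]
```

Turned 1.46 rad so far with no resistance. I'll go on in small steps to the stop.

```bash
for i in 1; do :; done; python3 -m jog '[[[0,0,0.03],[0,0,0],-1],[[0,0,0.03],[0,0,0],-1],[[0,0,0],[0,0,0],-1]]'>/dev/null
python3 -c "
from h import *
where(r.sense())"
python3 -m jog '[[[0,0,0.03],[0,0,0],-1],[[0,0,0],[0,0,0],-1]]'>/dev/null
python3 -c "
from h import *
where(r.sense())"
python3 -m jog '[[[0,0,0.03],[0,0,0],-1],[[0,0,0],[0,0,0],-1]]'>/dev/null
python3 -c "
from h import *
where(r.sense())"
```

```text
carrier in port [  0.6  -0.1 -20.8] theta 0.8668 tilt 0.002 F port [-0.6  0.4  9.2] M port [ 0.04  0.48 -0.03] 62.167024528607726 15.45 [0.19 0.2  0.46]
carrier in port [  0.6  -0.1 -20.8] theta 0.8369 tilt 0.002 F port [-0.4  0.8  8.9] M port [0.02 0.46 0.01] 62.16378257609904 15.65 [0.19 0.2  0.49]
carrier in port [  0.6  -0.1 -20.8] theta 0.8069 tilt 0.002 F port [-1.1  0.4  8.8] M port [ 0.03  0.44 -0.04] 62.16099752113223 15.85 [0.19 0.2  0.52]
```

```bash
python3 -m jog '[[[0,0,0.02],[0,0,0],-1],[[0,0,0],[0,0,0],-1]]'>/dev/null
python3 -c "
from h import *
where(r.sense())"
python3 -m jog '[[[0,0,0.02],[0,0,0],-1],[[0,0,0],[0,0,0],-1]]'>/dev/null
python3 -c "
from h import *
where(r.sense())"
python3 -m jog '[[[0,0,0.02],[0,0,0],-1],[[0,0,0],[0,0,0],-1]]'>/dev/null
python3 -c "
from h import *
s,f,c=shot('wrist','w4');where(s)
m=mask(f,(5,120,110),(25,255,255));print([x[:2] for x in blobs(m,15)[0]])"
```

```text
carrier in port [  0.6  -0.2 -20.8] theta 0.7873 tilt 0.002 F port [-0.5  0.1  7.8] M port [-0.01  0.43  0.01] 62.16136562637985 16.05 [0.19 0.2  0.54]
carrier in port [  0.6  -0.2 -20.8] theta 0.7672 tilt 0.002 F port [-1.8  0.1  8.3] M port [ 0.01  0.47 -0.06] 62.160091046243906 16.25 [0.19 0.2  0.56]
carrier in port [  0.6  -0.1 -20.8] theta 0.7472 tilt 0.002 F port [-1.4  0.3  7.9] M port [-0.02  0.47 -0.03] 62.159947883337736 16.45 [0.19 0.2  0.58]
[(np.int32(1888), array([ 51.3, 199.4])), (np.int32(922), array([126.3, 104.2])), (np.int32(376), array([231.7, 218.8])), (np.int32(750), array([277.4, 298.3]))]
```

```bash
python3 -m jog '[[[0,0,0.02],[0,0,0],-1],[[0,0,0],[0,0,0],-1]]'>/dev/null
python3 -c "
from h import *
where(r.sense())"
python3 -m jog '[[[0,0,0.02],[0,0,0],-1],[[0,0,0],[0,0,0],-1]]'>/dev/null
python3 -c "
from h import *
where(r.sense())"
python3 -m jog '[[[0,0,0.02],[0,0,0],-1],[[0,0,0],[0,0,0],-1]]'>/dev/null
python3 -c "
from h import *
where(r.sense())"
```

```text
carrier in port [  0.5  -0.1 -20.8] theta 0.7273 tilt 0.002 F port [-1.5 -0.   8.2] M port [-0.04  0.47 -0.  ] 62.162646716460586 16.7 [0.19 0.2  0.6 ]
carrier in port [  0.6  -0.2 -20.8] theta 0.7073 tilt 0.002 F port [-0.5  0.   8.4] M port [-0.04  0.49  0.08] 62.16895613819361 16.9 [0.19 0.2  0.62]
carrier in port [  0.7  -0.2 -20.8] theta 0.6874 tilt 0.002 F port [-0.6 -0.9  8.2] M port [-0.06  0.36  0.1 ] 62.161356350407004 17.1 [0.19 0.2  0.64]
```

View pics/w4.png

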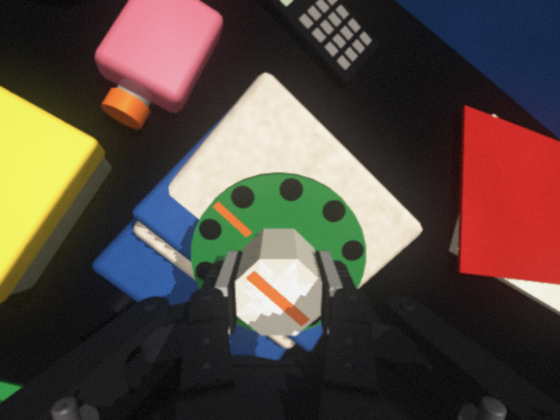

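The stripe from (215,203) to (305,320) now lies across the mixer, so the carrier has turned with the gripper. The torque is just starting to rise, so I'll keep going gently.

```bash
python3 -m jog '[[[0,0,0.015],[0,0,0],-1],[[0,0,0],[0,0,0],-1]]'>/dev/null
python3 -c "
from h import *
where(r.sense())"
python3 -m jog '[[[0,0,0.015],[0,0,0],-1],[[0,0,0],[0,0,0],-1]]'>/dev/null
python3 -c "
from h import *
where(r.sense())"
```

```text
carrier in port [  0.9  -0.2 -20.8] theta 0.6728 tilt 0.003 F port [-0.7 -0.7  8.1] M port [-0.07  0.36  0.08] 62.138201063498855 17.3 [0.19 0.2  0.65]
carrier in port [  0.8  -0.2 -20.8] theta 0.6582 tilt 0.002 F port [ 0.4 -1.   7.2] M port [-0.15  0.35  0.29] 62.127202805131674 17.5 [0.19 0.2  0.67]
```

```bash
python3 -m jog '[[[0,0,0.012],[0,0,0],-1],[[0,0,0],[0,0,0],-1]]'>/dev/null
python3 -c "
from h import *
where(r.sense())"
python3 -m jog '[[[0,0,0],[0,0,-0.001],-1],[[0,0,0],[0,0,-0.001],-1],[[0,0,0],[0,0,-0.001],-1],[[0,0,0],[0,0,0],-1]]'>/dev/null
python3 -c "
from h import *
where(r.sense())"
python3 -m jog '[[[0,0,0],[0,0,-0.001],-1],[[0,0,0],[0,0,-0.0005],-1],[[0,0,0],[0,0,0],-1]]'>/dev/null
python3 -c "
from h import *
where(r.sense())"
```

```text
carrier in port [  0.9  -0.2 -20.8] theta 0.6469 tilt 0.003 F port [-0.4 -1.3  6.6] M port [-0.18  0.36  0.49] 62.12048638612032 17.7 [0.19 0.2  0.68]
carrier in port [  0.8  -0.2 -17.8] theta 0.6461 tilt 0.002 F port [ 1.2 -2.1  0.5] M port [-0.3   0.01  0.55] 61.244637267664075 18.1 [0.18 0.21 0.68]
carrier in port [  0.8  -0.2 -16.4] theta 0.6459 tilt 0.002 F port [ 3.  -0.7 -2.1] M port [-0.42 -0.26  0.53] 60.91908163391054 18.4 [0.18 0.21 0.68]
```

```bash
python3 -m jog '[[[0,0,-0.025],[0,0,0],-1],[[0,0,0],[0,0,0],-1]]'>/dev/null
python3 -c "
from h import *
where(r.sense())"
python3 -m jog '[[[0,0,0],[0,0,-0.0007],-1],[[0,0,0],[0,0,0],-1]]'>/dev/null
python3 -c "
from h import *
where(r.sense())"
```

```text
carrier in port [  0.7  -0.2 -16.2] theta 0.6716 tilt 0.002 F port [ 2.5 -1.6  1.3] M port [-0.29 -0.26  0.11] 61.64562572725117 18.6 [0.18 0.21 0.66]
carrier in port [  0.7  -0.2 -15.6] theta 0.6706 tilt 0.002 F port [ 3.9 -1.6  1.3] M port [-0.34 -0.43  0.18] 61.33921265602112 18.8 [0.18 0.21 0.66]
```

```bash
python3 -m jog '[[[0,0,0],[0,0,-0.0007],-1],[[0,0,0],[0,0,0],-1]]'>/dev/null
python3 -c "
from h import *
where(r.sense())"
python3 -m jog '[[[0,0,0],[0,0,-0.0006],-1],[[0,0,0],[0,0,0],-1]]'>/dev/null
python3 -c "
from h import *
where(r.sense())"
```

```text
carrier in port [  0.7  -0.2 -15.4] theta 0.6706 tilt 0.002 F port [  4.7  -1.9 -11.7] M port [-0.3  -0.77  0.12] 63.421829771250486 19.0 [0.18 0.21 0.66]
carrier in port [  0.6  -0.2 -15.2] theta 0.6706 tilt 0.002 F port [  5.5  -1.8 -22. ] M port [-0.25 -0.95  0.18] 64.20464906841516 19.2 [0.18 0.21 0.66]
```

It is locked: the lugs hold against a 20 N pull at -15.3. I'll relax, let go and back out along the axis.

```bash
python3 -m jog '[[[0,0,0],[0,0,0.0012],-1],[[0,0,0],[0,0,0],-1],[[0,0,0],[0,0,0],0.2],[[0,0,0],[0,0,0],0.6],[[0,0,0],[0,0,0],1],[[0,0,0],[0,0,0],1],[[0,0,0],[0,0,0],1],[[0,0,0],[0,0,0],1],[[0,0,0],[0,0,0],1],[[0,0,0],[0,0,0],1]]'
python3 -m jog '[[[0,0,0],[0,0,-0.01],1],[[0,0,0],[0,0,-0.02],1],[[0,0,0],[0,0,-0.03],1],[[0,0,0],[0,0,-0.03],1],[[0,0,0],[0,0,-0.03],1],[[0,0,0],[0,0,-0.02],1],[[0,0,0],[0,0,0],1],[[0,0,0],[0,0,0],1],[[0,0,0],[0,0,0],1]]'
python3 -c "
from h import *
s,f,c=shot('wrist','w5');where(s)
# predicted hub-top stripe centre / disc centre for -15.5 and -12
for z in(-15.5,-12,-20):print(z,proj(c,[O+N@[0,0,z+68]]).round(1))
w=mask(f,(5,120,110),(25,255,255));print([x[:2] for x in blobs(w,20)[0]])"
```

```text
clock: 20.2
eef_pos: [542.9, -168.2, 166.9]
tcp_rot: [2.796, -0.404, 0.492]
contact_force: [0.9, 0.7, 0.5]
opening: 1.002
grasp_force: 0.0
clock: 21.1
eef_pos: [474.7, -150.8, 287.3]
tcp_rot: [2.797, -0.403, 0.492]
contact_force: [-0.2, 0.6, 0.1]
opening: 1.002
grasp_force: 0.0
carrier in port [ -0.7  -0.2 123.8] theta 0.6708 tilt 0.001 F port [-0.2  0.5  0.2] M port [ 0.05  0.28 -0.02] 0.0 21.1 [0.09 0.53 0.75]
-15.5 [[278.2 205.3]]
-12 [[278.2 206.4]]
-20 [[278.2 203.8]]
[(np.int32(81), array([100. ,  20.4])), (np.int32(749), array([123.6, 182.8])), (np.int32(388), array([176.6, 115. ])), (np.int32(88), array([ 65.6, 158.8])), (np.int32(122), array([253.9, 170.9])), (np.int32(167), array([278.5, 204.8])), (np.int32(71), array([306.2, 220.4]))]
```

View pics/w5.png

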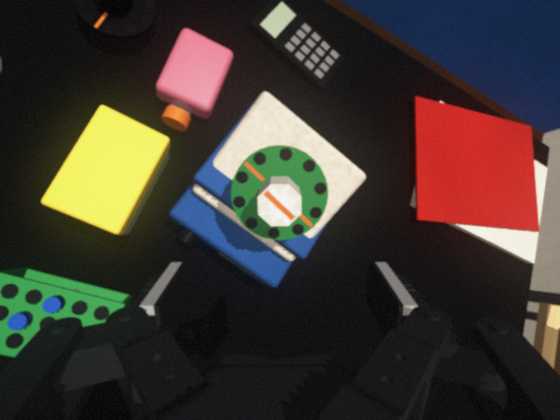

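The carrier sits square in the socket, with its hub stripe at (278,205), 0.6 px from the spot predicted for the locked height. Its lugs lie crosswise, the gripper is clear, and the bystanders are in place.

```bash
python3 -c "
from rig import r
print(r.sign_off())"
```

```text
the job is handed in; nothing more can be done
None
```

The green carrier is locked in the mixer's bayonet socket (it held against a pull of about 20 N) and let go, the rack, flask and tip box were not touched, and I handed the job in at about 21 s; no verdict came back.

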